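# Put the kiln shelf away in its rack and shut the hasp

## Robot

A 6-joint arm with a two-finger parallel gripper is mounted at the origin on the work surface. World frame = base frame: x ahead of the robot, y to its left, z up, the work surface at z = 0. Lengths are in m, angles in rad, forces in N, time in s.
With the tool pointing down it reaches from about 0.325 to 0.9 m from the base axis. Payload 6.1 kg.
Tool frame: the origin (TCP) lies between the finger pads; the fingertips stand 17 mm ahead of it and the grasp point (between the pads) lies 2 mm behind it; z points along the fingers, y is the line along which they close (so a half turn about z gives the same grasp; the last joint's range is limited). The gripper opens to 87 mm and grips with 3 to 60 N. Pads are 19 mm wide; open, the fingers measure 117 mm over their backs; the gripper's body (75 mm by 190 mm) begins 51 mm behind the grasp point.
Start: joints at [1.187, 0.22, 1.526, -0, 1.395, -0.126], TCP at [0.159, 0.604, 0.24] pointing down, gripper open.
Joint ranges: [-2.98, 2.98], [-0.91, 2.08], [0.09, 2.57], [-1.24, 4.39], [0.2, 2.65], [-2.68, 2.68]. Speed limits (rad/s): [2.57, 2.57, 3.01, 3.14, 3.14, 3.14].

## Interface

Orientations are given as a rotation vector (axis times angle).
In Python, from cell import r, viewer gives the robot as it stands. The module is installed in compiled form; this text tells all that it offers.
- The arm moves only by the shell command python3 -m inch 'ROWS' [FORCE]. ROWS is text: rows parted by semicolons, each of 7 numbers parted by spaces: the finger opening in mm, from 0 to 87, then the shift along the tool's x, y, z in mm, then the turn, a rotation vector about the tool's x, y, z in degrees. A call has 1 to 20 rows; each row is the pose to reach, as a shift and turn from the pose commanded when the call began, along the tool's axes at that moment; what a row does not reach only later rows make up. A row lasts 1/8 s, in which the tool goes at most 62.5 mm and 10.7 degrees, less where a joint would pass 70% of its speed; a pose out of reach is approached as far as the arm can. A call with a gripper value outside its range is refused whole. The fingers move at their own pace and stop on an object; FORCE is the grip in N (left out, the last holds). Time passes only in rows, so rows that repeat a pose let the fingers close. It gives the time, the measured TCP pose, the force, the opening and the grip force at its end, in the units of the state.
- r.observe(): the state, without advancing time (a new reading comes with each control period).
- viewer.camera(name): name is "scene" or "top" or "wrist"; returns (picture, depth): 480x640x3 uint8, red, green, blue; 480x640 float32, m along the optical axis (not along the pixel's ray), 0 where there is no reading.
- viewer.camera_params(name): a dict with "mtx" (3x3 intrinsics, pixels), "R" (3x3) and "t" (3): a world point X has camera coordinates R X + t. Camera axes: x right, y down, z forward; pixel columns grow to the right and rows downward; lengths in m; the calibration is good to about 2 mm. A picture is of the moment at which its call begins: read the wrist's pose just before it. camera_params takes no time and is no camera call; for the wrist camera it gives the pose at the moment of the call.
- r.hand_in(): hands the job in; it is judged then, once.
The state is a dict: "time": time; "joint_pos": joint angles; "qd": joint speeds; "tau": joint torques, N m; "eef_pos": TCP position; "orientation": TCP orientation; "force": force on the tool from outside, world axes, zero at the start; "moment": the same for the moment, N m; "grip_width": opening from 0.0 (shut) to 1.0 (fully open); "finger_force": force on a finger pad.
Only numpy, scipy, OpenCV 4.12 (cv2) and the standard library are available. Lean on these libraries where they do the work, as an engineer would, in place of code of your own. Each camera call takes 0.05 s, during which the arm holds its last target. There are 200 camera calls.

## Task

Push the loose kiln shelf squarely into the empty bottom slot of the small plywood rack until it is fully home, then swing the rack's steel hasp shut across the front so that it sits over its staple. Leave the mug, the glaze jar and the kiln prop where they stand.

Things in the scene. Friction and masses are not known exactly. Their poses are not given: they have to be found in the camera images.
- kiln_shelf: loose kiln shelf: flat grey slab lying on the bench in front of the rack, 90 (x) by 130 (y) by 12 mm thick, 0.22 to 0.37 kg, too wide to grasp across; origin at the centre of its underside, x along its 90 mm side, z up. It slides when its edges are pushed. It goes in with its 90 mm side along the slot, either way round
- rack: small plywood rack fixed to the bench, 174 mm wide (y), 100 deep (x), 50 high, a fixed shelf stored in its upper slot. Origin at bench level, middle of the bottom slot's mouth, on the rack's front plane; x straight into the slot, y left, z up. Bottom slot: the bench is its floor; 134 mm wide between 20 mm cheeks, 17 high, 90 deep to the back stop; its first 14 mm flare to 146 mm
- slot_home (a point): where the shelf's origin is when fully home against the back stop: 45 mm in from the mouth on the slot's midline, at bench level; same axes as the rack. The shelf's near edge is then level with the rack's front plane
- hasp (a joint): angle of the hasp about its upright pin, rad: 0 = shut across the front, over the staple (pointing to the rack's -y); pi/2 = straight out of the front (-x); 2.6 to 3.0 at the start, swung out to the left (+y). Limits 0 to 3.1; it stays where it is left (0.02 N m of friction)
- hasp_hinge (a point): on the axis of the hasp's pin (9 mm thick), 22 mm above the bench: at x = -4.5, y = +79 mm in the rack frame
- hasp_end (a point): middle of the hasp's free end, 22 mm above the bench. The hasp is a flat upright steel strap, 84 mm long from the pin, 4 mm thick, 8 to 36 mm above the bench, with a window near its end for the staple. Shut, its inner face is 2.5 mm in front of the rack's front plane, so it shuts only when the shelf is home
- mug: bystander: white mug, 80 mm across, 95 mm tall, origin at the centre of its underside, standing to the rack's left
- glaze_jar: bystander: amber jar with a black cap, 70 mm across, 90 mm tall, origin at the centre of its underside, standing to the rack's right
- kiln_prop: bystander: pale upright cylinder, 38 mm across, 75 mm tall, origin at the centre of its underside, to the rack's right, nearer the robot
- staple (a point): outer end of the fixed steel staple that sticks out 14 mm from the rack's front plane at y = +10 mm, 16 to 26 mm above the bench (4 mm wide in y)
Not all that is in view belongs to the job. Several things have the shape of the rack; the one meant has the colours described above.

How it is judged:
On the way:
1. the shelf is in the bottom slot, at most 10 mm short of home, with the hasp still open (x of kiln_shelf in the frame of slot_home between -0.01 and 0.005 m and y of kiln_shelf in the frame of slot_home between -0.005 and 0.005 m and z of kiln_shelf in the frame of slot_home below 0.006 m and value of joint hasp above 0.15 rad), for 0.1 s.
At the end, for the whole second after the job is handed in: The kiln shelf lies at rest in the bottom slot, within 4 mm of fully home, within 5 mm of the midline and square to it within 0.06 rad, flat on the bench, and the hasp is shut over its staple (within 0.1 rad) (x of kiln_shelf in the frame of slot_home between -0.004 and 0.004 m and y of kiln_shelf in the frame of slot_home between -0.005 and 0.005 m and z of kiln_shelf in the frame of slot_home below 0.006 m and angle between the x axis of kiln_shelf and the x axis of rack, either way round below 0.06 rad and value of joint hasp below 0.1 rad and linear speed of kiln_shelf below 0.02 m/s); the robot touches nothing.
It fails at once if the mug, the jar or the prop is moved by more than 20 mm or tipped (distance of any of mug, glaze_jar, kiln_prop from where it was at the start of the episode above 0.02 m or angle between any of mug, glaze_jar, kiln_prop's own z axis and vertical above 0.3 rad).
It also fails if it takes over 72 s, if anything falls off the work surface, if the arm or the gripper's body presses on something with over 40 N, if the wrist force passes 120 N, or if a joint passes its speed limit or range.

## Working session

There is one attempt and no reset: what is moved stays moved. The work goes in short steps, Python scripts to look and compute and a shell command to move; the robot and the scene stay as the last step left them, time stands still between calls to the robot, and variables do not carry over. Pictures are saved under pics/ and viewed, at most 10 in all, crops included, and the job is handed in when it is done.

```bash
mkdir -p pics; cat > h.py <<'E'
import numpy as np, cv2
from cell import r, viewer
def cam(n):
    p=viewer.camera_params(n); im,d=viewer.camera(n)
    K,R,t=[np.array(p[k]) for k in("mtx","R","t")]
    v,u=np.mgrid[0:480,0:640]
    c=np.stack([(u-K[0,2])/K[0,0]*d,(v-K[1,2])/K[1,1]*d,d],-1)
    X=(c-t)@R   # world points
    X[d==0]=np.nan
    return im,d,X,(K,R,t)
def save(im,f): cv2.imwrite(f,im[...,::-1])
E
python3 - <<'E'
from h import *
for n in("top","scene"):
    im,d,X,_=cam(n); save(im,f"pics/{n}0.png"); np.savez(f"{n}0.npz",im=im,X=X)
    print(n,_[0].diagonal(),_[2])
s=r.observe(); print(s["time"],s["eef_pos"],s["orientation"],s["force"])
E
```

```text
top [435.09571617 435.09571617   1.        ] [0.03980989 0.54655254 0.79057523]
scene [510.286765 510.286765   1.      ] [-0.19501616 -0.18789302  1.41637327]
0.1 [0.15914248 0.60388021 0.2385546 ] [-4.03746472e-01 -3.11506734e+00  2.57634909e-03] [ 0.50732989 -0.28503848 -0.2364117 ]
```

View pics/top0.png

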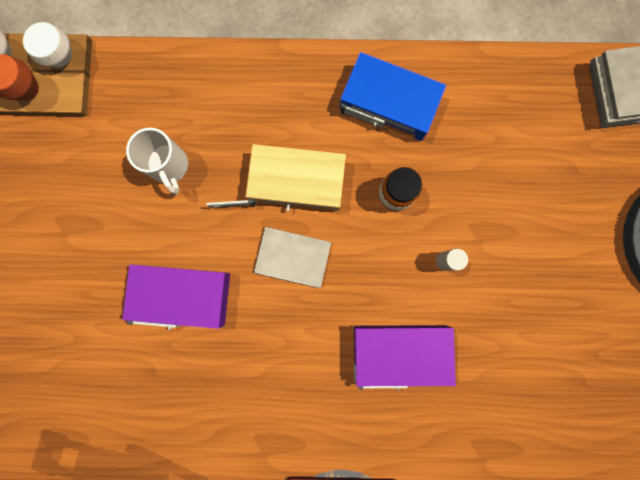

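View pics/scene0.png

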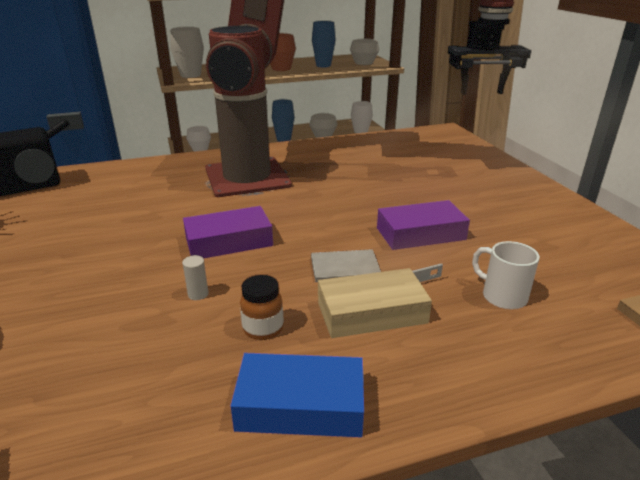

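Top view: rack-shaped things are at blue (392,95), pale plywood (297,178), purple (177,296) and purple (405,356). Only the plywood one matches the description: the shelf lies in front of it at (292,258), the open hasp is at (230,203), the staple at (288,208). I'll confirm this in a crop and measure.

```bash
cat > meas.py <<'E'
from h import *
def rect(P):
    (c,s,a)=cv2.minAreaRect((P[:,:2]*1000).astype(np.float32)); return np.round(c,1),np.round(s,1),round(a,2)
def shelf(X,im,lo=(.3,-.3),z0=.007,z1=.016):
    hsv=cv2.cvtColor(im,cv2.COLOR_RGB2HSV)
    return hsv,(X[...,2]>z0)&(X[...,2]<z1)&(hsv[...,1]<90)
E
python3 - <<'E'
from meas import *
D=np.load("top0.npz"); im,X=D["im"],D["X"]
print("uv->",[(p,np.round(X[p[1],p[0]],4)) for p in[(297,178),(292,258),(230,203),(212,204),(250,202),(288,208),(150,150),(403,185),(457,260),(300,320)]])
def comp(mask,seed):
    n,l=cv2.connectedComponents(mask.astype(np.uint8)); return l==l[seed[1],seed[0]]
z=X[...,2]
m=comp((abs(z-.05)<.006),(297,178)); print("rack",rect(X[m]),m.sum(),np.median(z[m]))
hsv,sm=shelf(X,im); m=comp(sm,(292,258)); print("shelf",rect(X[m]),m.sum(),np.median(z[m]))
m=np.zeros_like(m); m[190:215,200:256]=1; m&=(z>.028)&(z<.042); P=X[m]; print("hasp",len(P),rect(P))
for n,b,h in(("mug",(120,200,120,200),.08),("jar",(375,165,430,215),.08),("prop",(430,240,475,280),.065)):
    m=np.zeros_like(m); m[b[1]:b[3],b[0]:b[2]]=1
    if n=="mug": m[:]=0; m[120:200,120:195]=1
    m&=z>h; print(n,rect(X[m]),np.nanmax(z[m]))
c=im[120:300,190:430]; save(cv2.resize(c,None,fx=3.3,fy=3.3,interpolation=cv2.INTER_CUBIC),"pics/crop0.png")
E
```

```text
uv-> [((297, 178), array([0.65  , 0.0945, 0.0485])), ((292, 258), array([0.5035, 0.1027, 0.0138])), ((230, 203), array([0.6035, 0.22  , 0.0343])), ((212, 204), array([0.6003, 0.2526, 0.0386])), ((250, 202), array([0.6051, 0.1815, 0.0399])), ((288, 208), array([0.5975, 0.1119, 0.0244])), ((150, 150), array([0.7071, 0.3826, 0.019 ])), ((403, 185), array([ 0.6309, -0.0933,  0.0915])), ((457, 260), array([ 0.5027, -0.1898,  0.0781])), ((300, 320), array([0.3866, 0.0855, 0.0015]))]
rack (array([655.3,  97. ]), array([174.5, 100.9]), 84.69) 5057 0.0504808840397153
shelf (array([505.8, 102.4]), array([129.7,  89.1]), 78.04) 3155 0.012371378516866325
hasp 151 (array([606.9, 218.2]), array([10.5, 89.6]), 2.66)
mug (array([678.9, 353.5]), array([80.1, 93.8]), 80.95) 0.09924053691270952
jar (array([633.8, -95.4]), array([59.6, 60.2]), 88.93) 0.0943679890465072
prop (array([ 504.7, -190.5]), array([35.3, 36.4]), 0.45) 0.07865050297981119
```

View pics/crop0.png

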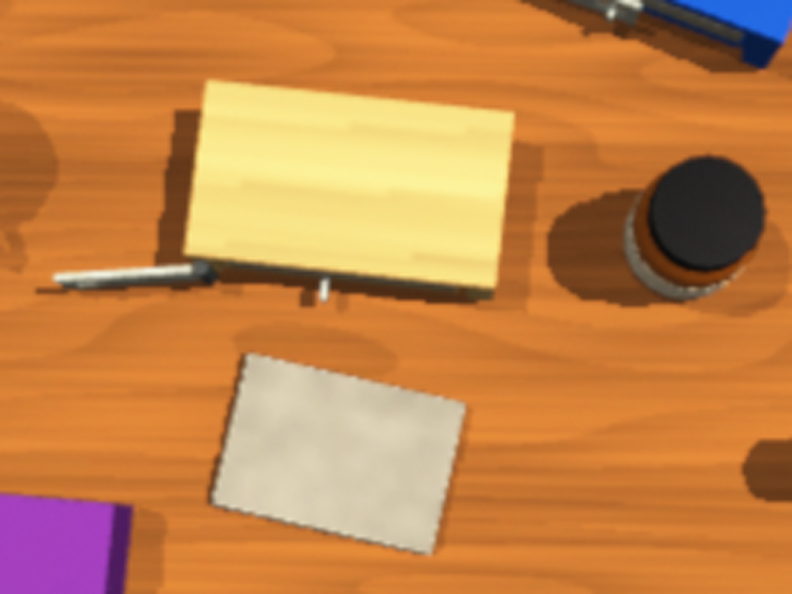

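The crop confirms the plywood rack: staple at about (324,290) and hasp from (205,272) to (57,280), both in crop pixels, with the grey shelf in front. Measured sizes agree with the ones given: 174.5x101 at z 50, 130x89 at z 12. Next I'll work out the tool shifts.

```bash
cat > rk.py <<'E'
from meas import *
from scipy.spatial.transform import Rotation as Rn
PSI=np.radians(-5.31); XA=np.array([np.cos(PSI),np.sin(PSI)]); YA=np.array([-np.sin(PSI),np.cos(PSI)])
O=np.array([655.3,97.0])-50*XA
def to_rack(p): d=np.asarray(p)[...,:2]*1000-O; return np.stack([d@XA,d@YA],-1)
def plan(x,y,z,yaw=0):
    """rack-frame mm target, tool yaw (deg) of closing line from rack y -> row shift, turn"""
    s=r.observe(); M=Rn.from_rotvec(s["orientation"])
    w=np.r_[O+x*XA+y*YA,z]-s["eef_pos"]*1000
    a=PSI+np.radians(yaw); T=np.array([[-np.cos(a),-np.sin(a),0],[-np.sin(a),np.cos(a),0],[0,0,-1]]).T
    T=np.array([[-np.cos(a),-np.sin(a),0],[-np.sin(a),np.cos(a),0],[0,0,-1]])
    rv=(M.inv()*Rn.from_matrix(T)).as_rotvec(degrees=True)
    print((x,y,z,yaw),"shift",np.round(M.inv().apply(w),1),"turn",np.round(rv,1))
def where():
    s=r.observe(); print("t",round(s["time"],2),"rack xy",np.round(to_rack(s["eef_pos"]),1),"z",round(s["eef_pos"][2]*1000,1),"F",np.round(s["force"],1))
E
python3 - <<'E'
from rk import *
D=np.load("top0.npz"); X=D["X"]
print("shelf rack", to_rack(np.array([.5058,.1024])), "mug,jar",to_rack(np.array([[.679,.3535],[.634,-.095]])))
where(); plan(-176,-8.4,110); plan(-176,-8.4,20)
E
```

```text
shelf rack [-99.35816953  -8.4585575 ] mug,jar [[  49.86066128  257.59254761]
 [  46.55992722 -193.14723891]]
t 0.1 rack xy [-490.9  458.8] z 238.6 F [ 0.5 -0.3 -0.2]
(-176, -8.4, 110, 0) shift [-387.5 -408.9  129.1] turn [-0.1 -0.  -9.5]
(-176, -8.4, 20, 0) shift [-387.5 -408.7  219.1] turn [-0.1 -0.  -9.5]
```

```bash
python3 -m inch '87 -39 -41 0 0 0 -1; 87 -97 -102 10 0 0 -4; 87 -155 -164 30 0 0 -7; 87 -194 -204 50 0 0 -9.5; 87 -232 -245 70 0 0 -9.5; 87 -271 -286 90 0 0 -9.5; 87 -310 -327 110 0 0 -9.5; 87 -348 -368 129 0 0 -9.5; 87 -387 -409 129 0 0 -9.5; 87 -387 -409 129 0 0 -9.5; 87 -387 -409 129 0 0 -9.5'
python3 - <<'E'
from rk import *
where(); plan(-176,-8.4,20); plan(-75,0,20)
E
```

```text
time: 1.48
eef_pos: [0.4295, 0.1087, 0.1101]
orientation: [-0.15, -3.137, 0.0]
force: [-0.5, 0.6, 0.2]
grip_width: 0.993
finger_force: 0.0
t 1.48 rack xy [-175.9   -9.3] z 110.1 F [-0.5  0.6  0.2]
(-176, -8.4, 20, 0) shift [-0.   0.9 90.1] turn [-0.  -0.1 -0.2]
(-75, 0, 20, 0) shift [-101.     9.6   90. ] turn [-0.  -0.1 -0.2]
```

```bash
python3 -m inch '87 0 1 40 0 0 0; 87 0 1 75 0 0 0; 87 0 1 90 0 0 0; 87 0 1 90 0 0 0; 87 -6 1 90 0 0 0; 87 -12 1 90 0 0 0; 87 -16 1 90 0 0 0; 87 -20 1 90 0 0 0; 87 -24 1 90 0 0 0; 87 -28 1 90 0 0 0; 87 -32 1 90 0 0 0; 87 -35 1 90 0 0 0; 87 -35 1 90 0 0 0'
python3 - <<'E'
from rk import *
where()
im,d,X,_=cam("wrist"); save(im,"pics/w1.png"); np.savez("w1.npz",im=im,X=X)
im,d,X,_=cam("top")
hsv,m=shelf(X,im); n,l,st,c=cv2.connectedComponentsWithStats(m.astype(np.uint8))
for i in range(1,n):
    if st[i,4]>150:
        q=rect(X[l==i]); print(st[i,4],c[i].round(),q,to_rack(np.array(q[0])/1000))
E
```

```text
time: 3.1
eef_pos: [0.4649, 0.108, 0.0206]
orientation: [0.144, 3.137, 0.0]
force: [-0.1, -1.4, -0.1]
grip_width: 0.998
finger_force: 0.1
t 3.1 rack xy [-140.6   -6.6] z 20.6 F [-0.1 -1.4 -0.1]
253 [630. 239.] (array([ 557.1, -542.2]), array([ 28.2, 156.7]), 87.77) [  11.37578236 -645.5447698 ]
1128 [293. 235.] (array([536.4, 103.6]), array([129.8,  59.2]), 84.25) [-69.0005408   -4.43184942]
```

View pics/w1.png

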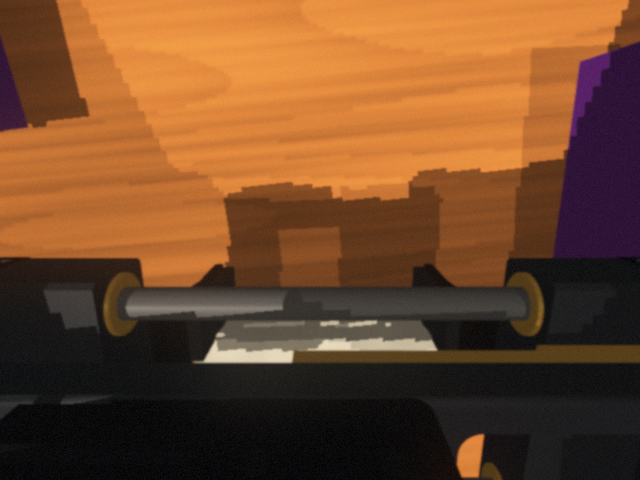

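The wrist view faces away from the rack: bench and purple racks only, with a sliver of shelf at (320,345). It is no use here, so I'll track with the top camera. The shelf is nearly square (84.25° against 84.69°) with y at −4.4, so I'll push diagonally.

```bash
python3 -m inch '87 -3 0.5 0 0 0 0; 87 -6 1 0 0 0 0; 87 -9 1.5 0 0 0 0; 87 -12 2 0 0 0 0; 87 -15 2.5 0 0 0 0; 87 -18 3 0 0 0 0; 87 -21 3.5 0 0 0 0; 87 -24 4 0 0 0 0; 87 -27 4.5 0 0 0 0; 87 -30 5 0 0 0 0; 87 -30 5 0 0 0 0'
cat > look.py <<'E'
from rk import *
where(); im,d,X,_=cam("top")
hsv,m=shelf(X,im); m[:,:200]=0; m[:,420:]=0; n,l,st,c=cv2.connectedComponentsWithStats(m.astype(np.uint8))
for i in range(1,n):
    if st[i,4]>100:
        q=rect(X[l==i]); P=to_rack(X[l==i]); print(st[i,4],c[i].round(),q,to_rack(np.array(q[0])/1000),"x",np.percentile(P[:,0],[.5,99.5]),"y",np.percentile(P[:,1],[.5,99.5]))
E
python3 look.py
```

```text
time: 4.58
eef_pos: [0.4952, 0.1102, 0.0207]
orientation: [0.145, 3.137, 0.0]
force: [-0.1, -0.2, -0.3]
grip_width: 1.002
finger_force: 0.1
t 4.58 rack xy [-110.6   -1.6] z 20.7 F [-0.1 -0.2 -0.3]
228 [275. 211.] (array([592.7, 131.9]), array([73.4, 16. ]), 89.96) [-15.56115455  28.95695105] x [-26.60631908  -9.64505148] y [-8.00572791 64.53146644]
259 [320. 226.] (array([563.1,  50.5]), array([56.3, 23. ]), 1.69) [-37.50101602 -54.83303927] x [-65.392443   -10.03008656] y [-64.22690042 -40.32049978]
```

Shelf y now spans −64.2 to +64.5, so it is centred, with the front edge at x≈−9.5. Pushing straight in.

```bash
python3 -m inch '87 -4 0 0 0 0 0; 87 -8 0 0 0 0 0; 87 -12 0 0 0 0 0; 87 -16 0 0 0 0 0; 87 -20 0 0 0 0 0; 87 -24 0 0 0 0 0; 87 -28 0 0 0 0 0; 87 -32 0 0 0 0 0; 87 -36 0 0 0 0 0; 87 -40 0 0 0 0 0; 87 -40 0 0 0 0 0'; python3 look.py
```

```text
time: 6.0
eef_pos: [0.5354, 0.1064, 0.0206]
orientation: [0.144, 3.136, 0.0]
force: [-1.0, 0.4, -0.4]
grip_width: 0.999
finger_force: 0.1
t 6.0 rack xy [-70.2  -1.7] z 20.6 F [-1.   0.4 -0.4]
```

```bash
python3 -m inch '87 -4 0 0 0 0 0; 87 -8 0 0 0 0 0; 87 -12 0 0 0 0 0; 87 -16 0 0 0 0 0; 87 -20 0 0 0 0 0; 87 -24 0 0 0 0 0; 87 -28 0 0 0 0 0; 87 -32 0 0 0 0 0; 87 -36 0 0 0 0 0; 87 -40 0 0 0 0 0; 87 -44 0 0 0 0 0; 87 -48 0 0 0 0 0; 87 -50 0 0 0 0 0; 87 -50 0 0 0 0 0'; python3 look.py
```

```text
time: 7.8
eef_pos: [0.5846, 0.1019, 0.0206]
orientation: [0.145, 3.137, 0.0]
force: [-0.8, -1.1, 0.2]
grip_width: 0.995
finger_force: 0.3
t 7.8 rack xy [-20.8  -1.7] z 20.6 F [-0.8 -1.1  0.2]
```

```bash
python3 -m inch '87 -1 0 0 0 0 0; 87 -2 0 0 0 0 0; 87 -3 0 0 0 0 0; 87 -4 0 0 0 0 0; 87 -5 0 0 0 0 0; 87 -6 0 0 0 0 0; 87 -7 0 0 0 0 0; 87 -8 0 0 0 0 0; 87 -8 0 0 0 0 0'; python3 -m inch '87 -0.5 0 0 0 0 0; 87 -1 0 0 0 0 0; 87 -1 0 0 0 0 0'
```

```text
time: 8.98
eef_pos: [0.5924, 0.1012, 0.0206]
orientation: [0.144, 3.138, 0.0]
force: [-3.8, -0.4, 2.7]
grip_width: 0.995
finger_force: 1.8
time: 9.35
eef_pos: [0.5932, 0.1011, 0.0205]
orientation: [0.144, 3.138, 0.0]
force: [-4.3, 0.8, 2.8]
grip_width: 1.002
finger_force: 2.1
```

```bash
python3 -m inch '87 -0.5 0 0 0 0 0; 87 -1 0 0 0 0 0; 87 -1 0 0 0 0 0'; python3 -m inch '87 -0.5 0 0 0 0 0; 87 -1 0 0 0 0 0; 87 -1 0 0 0 0 0';python3 -c "
from rk import *
where()"
```

```text
time: 9.72
eef_pos: [0.5939, 0.101, 0.0205]
orientation: [-0.144, -3.138, 0.0]
force: [-5.7, 0.4, 4.2]
grip_width: 0.999
finger_force: 2.9
time: 10.1
eef_pos: [0.5938, 0.101, 0.0205]
orientation: [-0.144, -3.135, 0.0]
force: [-10.4, 1.1, 8.3]
grip_width: 1.003
finger_force: 5.2
t 10.1 rack xy [-11.6  -1.7] z 20.5 F [-10.4   1.1   8.3]
```

TCP stopped at x=−11.6 with force climbing, which matches home. Back off, raise and look.

```bash
python3 -m inch '87 10 0 0 0 0 0; 87 30 0 0 0 0 0; 0 50 0 -40 0 0 0; 0 100 0 -90 0 0 0; 0 150 0 -100 0 0 0; 0 150 0 -100 0 0 0; 0 150 0 -100 0 0 0'
python3 - <<'E'
from rk import *
where(); print(np.round(r.observe()["joint_pos"],2))
im,d,X,_=cam("top"); np.savez("t2.npz",im=im,X=X)
save(cv2.resize(im[120:260,190:390],None,fx=4,fy=4,interpolation=cv2.INTER_CUBIC),"pics/t2.png")
K,R,t=_; m=np.zeros((480,640),bool); m[185:215,195:262]=1; m&=(X[...,2]>.028)&(X[...,2]<.043)
P=to_rack(X[m]); l=cv2.fitLine(P.astype(np.float32),cv2.DIST_HUBER,0,.01,.01).ravel(); print(len(P),l,P.min(0),P.max(0),"hinge dist",np.cross(l[:2],np.array([-4.5,79])-l[2:]))
plan(0,123,125,90); plan(0,123,125,-90)
E
```

```text
time: 10.98
eef_pos: [0.4469, 0.1147, 0.1211]
orientation: [0.144, 3.135, 0.0]
force: [-0.1, -0.2, -0.1]
grip_width: 0.51
finger_force: 0.0
t 10.97 rack xy [-159.2   -1.7] z 121.1 F [-0.1 -0.2 -0.1]
[ 0.08 -0.06  2.05 -0.    1.14 -1.4 ]
158 [  0.19031334  -0.9817234  -10.909871   112.93964   ] [-20.93971898  60.36067157] [  0.54160144 160.06493758] hinge dist -0.16644487416112952
(0, 123, 125, 90) shift [-159.1  124.6   -3.8] turn [ -0.1   0.1 -90. ]
(0, 123, 125, -90) shift [-159.1  124.6   -3.8] turn [ 0.1  0.1 90. ]<stdin>:6: DeprecationWarning: Arrays of 2-dimensional vectors are deprecated. Use arrays of 3-dimensional vectors instead. (deprecated in NumPy 2.0)
```

View pics/t2.png

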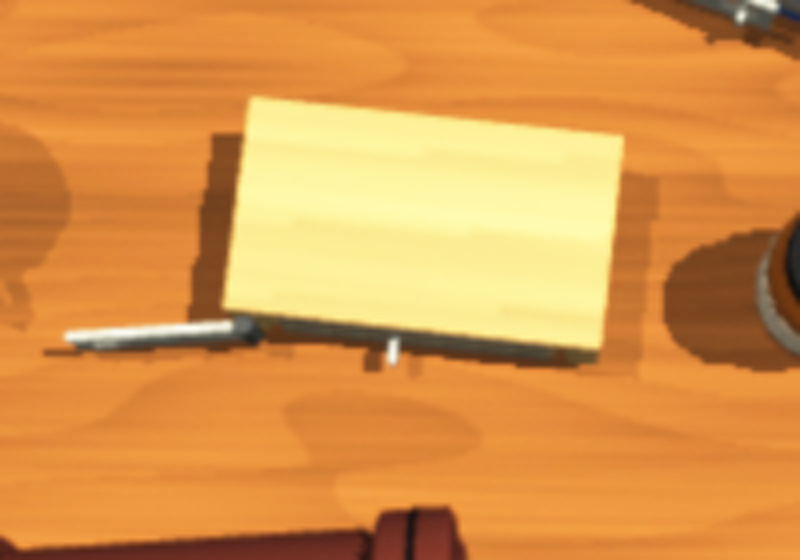

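The shelf is inside the rack with nothing protruding in front. The hasp runs from (245,328) to (70,340) in crop pixels, which makes θ≈2.95. Now I'll go behind it with closed fingers, tool turned 90° to stay clear of the mug.

```bash
python3 -m inch '0 -20 15 -20 0 0 10; 0 -40 30 -20 0 0 20; 0 -60 45 -20 0 0 30; 0 -80 60 -20 0 0 40; 0 -100 75 -20 0 0 50; 0 -120 90 -20 0 0 60; 0 -140 105 -20 0 0 70; 0 -160 118 -20 0 0 80; 0 -170 125 -20 0 0 90; 0 -170 125 -20 0 0 90; 0 -170 125 -20 0 0 90'
python3 - <<'E'
from rk import *
where(); plan(11,123,29,-90)
H=np.array([-4.5,79]); T0=np.array([11,123])
for th in np.r_[2.95,np.arange(2.8,-.01,-.2)]:
    c,s=np.cos(th),np.sin(th); p=H+45*np.array([-s,-c])-(2+15*abs(c)+11*abs(s))*np.array([c,-s]); d=p-T0
    print(round(th,2),"rack",p.round(1),"tool x,y",d[1].round(1),d[0].round(1))
E
```

```text
time: 12.4
eef_pos: [0.6264, 0.2231, 0.1393]
orientation: [-2.317, -2.12, 0.002]
force: [0.4, 0.0, 1.3]
grip_width: 0.006
finger_force: 0.0
t 12.4 rack xy [  9.6 122.9] z 139.3 F [0.4 0.  1.3]
(11, 123, 29, -90) shift [1.000e-01 1.600e+00 1.103e+02] turn [-0.1  0.   0.2]
2.95 rack [  5.4 126.8] tool x,y 3.8 -5.6
2.8 rack [ -0.9 128. ] tool x,y 5.0 -11.9
2.6 rack [-10.1 128.1] tool x,y 5.1 -21.1
2.4 rack [-19.8 126. ] tool x,y 3.0 -30.8
2.2 rack [-29.3 121.4] tool x,y -1.6 -40.3
2.0 rack [-37.8 114.3] tool x,y -8.7 -48.8
1.8 rack [-44.7 104.9] tool x,y -18.1 -55.7
1.6 rack [-49.1  93.7] tool x,y -29.3 -60.1
1.4 rack [-51.5  86.5] tool x,y -36.5 -62.5
1.2 rack [-52.9  79.2] tool x,y -43.8 -63.9
1.0 rack [-52.8  71. ] tool x,y -52.0 -63.8
0.8 rack [-51.   62.2] tool x,y -60.8 -62.0
0.6 rack [-46.9  53.5] tool x,y -69.5 -57.9
0.4 rack [-40.5  45.4] tool x,y -77.6 -51.5
0.2 rack [-32.   38.6] tool x,y -84.4 -43.0
-0.0 rack [-21.5  34. ] tool x,y -89.0 -32.5
```

```bash
python3 -m inch '0 0 2 40 0 0 0; 0 0 2 80 0 0 0; 0 0 2 105 0 0 0; 0 0 2 110 0 0 0; 0 0 2 110 0 0 0'; python3 -m inch '0 3 -5 0 0 0 0; 0 5 -12 0 0 0 0; 0 5 -16 0 0 0 0; 0 5 -21 0 0 0 0; 0 4 -26 0 0 0 0; 0 3 -31 0 0 0 0; 0 1 -36 0 0 0 0; 0 -2 -40 0 0 0 0; 0 -5 -45 0 0 0 0; 0 -9 -49 0 0 0 0; 0 -13 -52 0 0 0 0; 0 -18 -56 0 0 0 0; 0 -23 -58 0 0 0 0; 0 -29 -60 0 0 0 0; 0 -33 -61 0 0 0 0; 0 -36 -62 0 0 0 0; 0 -40 -63 0 0 0 0; 0 -44 -64 0 0 0 0; 0 -44 -64 0 0 0 0'
python3 - <<'E'
from rk import *
where(); im,d,X,_=cam("scene"); save(cv2.resize(im[200:360,270:520],None,fx=3.2,fy=3.2),"pics/s3.png")
plan(-52.9,79.2,29,-90)
E
```

```text
time: 13.02
eef_pos: [0.6287, 0.2233, 0.031]
orientation: [2.32, 2.118, 0.0]
force: [1.3, 0.6, 0.0]
grip_width: 0.004
finger_force: 0.0
time: 15.4
eef_pos: [0.5605, 0.185, 0.0304]
orientation: [-2.321, -2.117, 0.001]
force: [0.0, -0.1, 0.3]
grip_width: 0.007
finger_force: 0.0
t 15.4 rack xy [-52.6  78.9] z 30.4 F [ 0.  -0.1  0.3]
(-52.9, 79.2, 29, -90) shift [ 0.2 -0.4  1.4] turn [-0.  0.  0.]
```

View pics/s3.png

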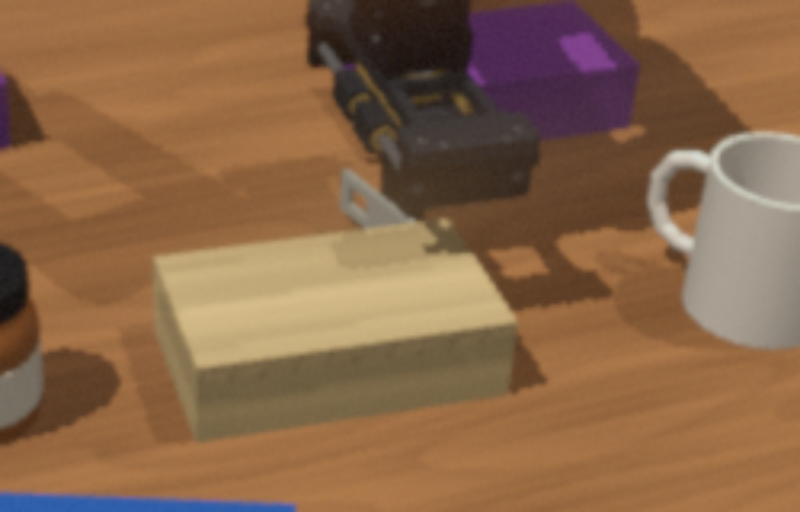

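The hasp is following the finger: its end is at (350,195), about 1.2 rad. Continuing to shut.

```bash
python3 -m inch '0 -4 0 0 0 0 0; 0 -8 0 0 0 0 0; 0 -13 1 0 0 0 0; 0 -17 2 0 0 0 0; 0 -22 4 0 0 0 0; 0 -26 6 0 0 0 0; 0 -30 9 0 0 0 0; 0 -34 12 0 0 0 0; 0 -37 16 0 0 0 0; 0 -41 21 0 0 0 0; 0 -43 25 0 0 0 0; 0 -45 28 0 0 0 0; 0 -45 30 0 0 0 0; 0 -45 30 0 0 0 0'; python3 -m inch '0 0 1 0 0 0 0; 0 0 1 0 0 0 0; 0 0 1 0 0 0 0'; python3 -c "
from rk import *
where()"
```

```text
time: 17.2
eef_pos: [0.5866, 0.1378, 0.0305]
orientation: [2.321, 2.117, -0.0]
force: [0.7, 0.2, -0.0]
grip_width: 0.007
finger_force: 0.0
time: 17.58
eef_pos: [0.5874, 0.1378, 0.0305]
orientation: [-2.321, -2.117, 0.0]
force: [-1.2, 0.6, 1.1]
grip_width: 0.001
finger_force: 0.1
t 17.57 rack xy [-21.4  34.4] z 30.5 F [-1.2  0.6  1.1]
```

```bash
for i in 1 2; do python3 -m inch '0 0 1 0 0 0 0; 0 0 1 0 0 0 0; 0 0 1 0 0 0 0' | grep -E "eef|^force"; done
```

```text
eef_pos: [0.5885, 0.1377, 0.0306]
force: [-0.8, -0.0, 1.0]
eef_pos: [0.5896, 0.1376, 0.0306]
force: [0.3, -0.3, -0.5]
```

```bash
for i in 1; do python3 -m inch '0 0 1 0 0 0 0; 0 0 1 0 0 0 0; 0 0 1 0 0 0 0' | grep -E "eef|^force"; done;  python3 -m inch '0 0 1 0 0 0 0; 0 0 1 0 0 0 0; 0 0 1 0 0 0 0' | grep -E "eef|^force"; python3 -c "
from rk import *
where()
im,d,X,_=cam('top'); save(cv2.resize(im[150:260,200:400],None,fx=4,fy=4,interpolation=cv2.INTER_CUBIC),'pics/t4.png')"
```

```text
eef_pos: [0.5905, 0.1375, 0.0305]
force: [0.1, -0.8, 0.7]
eef_pos: [0.5915, 0.1374, 0.0306]
force: [-0.1, -0.4, 0.3]
t 19.07 rack xy [-17.2  34.3] z 30.6 F [-0.1 -0.4  0.3]
```

View pics/t4.png

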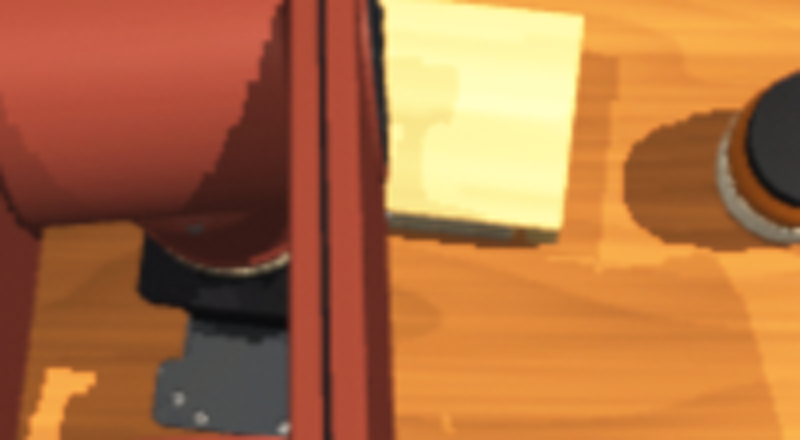

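The arm hides the hasp in this view. Keep creeping until there is a clear contact force.

```bash
for i in 1 ; do python3 -m inch '0 0 1 0 0 0 0; 0 0 1 0 0 0 0; 0 0 1 0 0 0 0' | grep -E "eef|^force"; done;  python3 -m inch '0 0 1 0 0 0 0; 0 0 1 0 0 0 0; 0 0 1 0 0 0 0' | grep -E "eef|^force";  python3 -m inch '0 0 1 0 0 0 0; 0 0 1 0 0 0 0; 0 0 1 0 0 0 0' | grep -E "eef|^force"
```

```text
eef_pos: [0.5922, 0.1373, 0.0305]
force: [-3.3, -0.1, 2.7]
eef_pos: [0.5924, 0.1373, 0.0303]
force: [-6.7, -0.1, 4.4]
eef_pos: [0.5925, 0.1373, 0.0303]
force: [-8.5, -0.3, 6.9]
```

Firm stop. Back away, rise and inspect.

```bash
python3 -m inch '0 0 -8 0 0 0 0; 0 0 -30 0 0 0 0; 0 0 -60 -30 0 0 0; 0 0 -90 -80 0 0 0; 0 0 -130 -100 0 0 0; 0 0 -170 -110 0 0 0; 0 0 -170 -110 0 0 0; 0 0 -170 -110 0 0 0' | grep -E "time|eef|^force"
python3 - <<'E'
from rk import *
im,d,X,_=cam("top"); save(cv2.resize(im[140:240,200:400],None,fx=4,fy=4,interpolation=cv2.INTER_CUBIC),"pics/t5.png")
m=np.zeros((480,640),bool); m[185:225,225:345]=1; P=to_rack(X); z=X[...,2]
m&=(z>.028)&(z<.043)&(P[...,0]<-1)&(P[...,0]>-95); Q=P[m]; l=cv2.fitLine(Q.astype(np.float32),cv2.DIST_HUBER,0,.01,.01).ravel()
print(len(Q),l.round(3),Q.min(0),Q.max(0),"theta",np.arctan2(-l[0]*-np.sign(l[1]),abs(l[1])))
E
```

```text
time: 21.25
eef_pos: [0.4261, 0.1528, 0.141]
force: [0.3, 0.0, -0.4]
141 [ 6.0000e-03 -1.0000e+00 -4.9340e+00  4.0342e+01] [-8.75206099 -5.44078206] [-1.8134617  82.34488322] theta -0.006133394
```

View pics/t5.png

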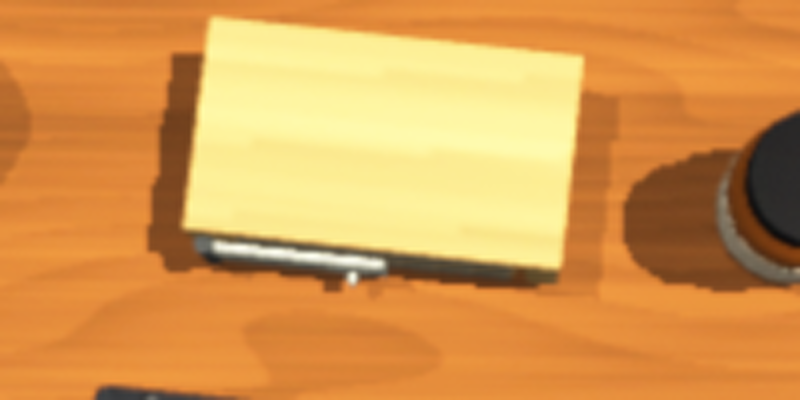

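The hasp lies flat across the front from (205,245) to (385,265) at θ≈0, with the staple showing through at (352,278). A shut hasp confirms the shelf is home.

```bash
python3 -c "
from cell import r
print(r.hand_in())"
```

```text
the job is handed in; nothing more can be done
None
```

The kiln shelf is pushed home in the plywood rack's bottom slot and the hasp is shut over its staple (measured at about 0 rad); the arm kept clear of the mug, jar and prop, and I handed the job in just after 21 s, though no verdict came back.

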